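Load the ball mill's grinding jars

TASK

Three steel grinding jars stand open in the ball mill under its swung-up clamp bar, and one of them already has its ball. Drop one of the two large steel balls from the tray into each of the two empty jars, one ball to a jar. Leave the small balls in the tray, leave the jar lids, the spatula and the well plate where they are, and do not knock the mill or its clamp bar hard.

Things in the scene. Friction and masses are not known exactly. Their poses are not given: they have to be found in the camera images.
- mill: Bench-top ball mill, fixed. Origin on the table under the middle of the row of jars; x points from its open front to its back, y along the row, z up. Carrier plate 75 x 200 mm, 20 mm thick, centred on the origin; jars on it at y = -54, 0, +54 mm. Drive housing behind it: x = 40 to 150 mm, 200 mm wide, 60 mm tall, with hinge blocks up to 86 mm at x = 75, y = +-92 mm.
- clamp_bar (a point): Middle of the mill's fixed 12 mm round bar, 184 mm long, along the mill's y; 115 mm above the jar rims, 8 mm behind (mill +x) the jars' axes. 10 mm arms run from its ends down and back to the hinge blocks. A gripper pointing straight down over a jar hits the bar: come from the front (mill -x), fingers slanting down and backwards, about 40 degrees from vertical.
- jar_a_mouth (a point): Centre of the round mouth, level with the rim, of an upright steel jar fixed in the carrier: outside 46 mm diameter and 52 mm tall, straight bore 34 mm in diameter and 42 mm deep; rim 72 mm above the table. z axis up, x and y parallel to the mill's. This jar is empty at the start.
- jar_b_mouth (a point): Centre of the round mouth, level with the rim, of an upright steel jar fixed in the carrier: outside 46 mm diameter and 52 mm tall, straight bore 34 mm in diameter and 42 mm deep; rim 72 mm above the table. z axis up, x and y parallel to the mill's. This jar is empty at the start.
- jar_c_mouth (a point): Centre of the round mouth, level with the rim, of an upright steel jar fixed in the carrier: outside 46 mm diameter and 52 mm tall, straight bore 34 mm in diameter and 42 mm deep; rim 72 mm above the table. z axis up, x and y parallel to the mill's. This jar already holds a 24 mm ball at the start. Which of the three places each jar has varies.
- tray: White plastic ball tray, 130 x 130 x 20 mm, fixed flat on the table. Origin under its centre on the table, z up, x and y along its sides. Four round seats 26 mm in diameter and 4 mm deep, at x, y = +-34 mm; each holds one ball, which stands well proud and can be gripped above the tray top (20 mm above the table).
- ball_1_center (a point): Centre of a plain steel ball, 24 mm in diameter (56 g), in a tray seat at the start (centre 28 mm above the table). To be loaded. Its axes mean nothing.
- ball_2_center (a point): Centre of a plain steel ball, 24 mm in diameter (56 g), in a tray seat at the start (centre 28 mm above the table). To be loaded. Its axes mean nothing.
- ball_3_center (a point): Centre of a plain steel ball, 24 mm in diameter (56 g), already in a jar at the start; to stay there. In a jar a 24 mm ball's centre lies 30 mm below the rim.
- small_1_center (a point): Centre of a smaller plain steel ball, 15 mm in diameter, in a tray seat; to be left there.
- small_2_center (a point): Centre of a smaller plain steel ball, 15 mm in diameter, in a tray seat; to be left there.
- ball_1: The ball of ball_1_center; origin turns with it, use the centre.
- ball_2: The ball of ball_2_center; origin turns with it, use the centre.
- jar_lid_1: Bystander: loose steel jar lid, 46 mm diameter, 14 mm tall, on top of the mill's drive housing. Origin under its centre.
- jar_lid_2: Bystander: loose steel jar lid, 46 mm diameter, 14 mm tall, on the table in front of the tray. Origin under its centre.
- well_plate: Bystander: flat plastic well plate 86 x 127 x 14 mm. Origin under its centre.
- spatula: Bystander: spatula 170 mm long lying on the table. Origin under its middle.

How it is judged:
By the outcome, as a careful person would: the job done as asked, in the order asked, and still so for the second after the job is handed in, with the robot touching nothing.
It also fails if it takes over 61 s, if anything falls off the work surface, if the arm or the gripper's body presses on something with over 40 N, if the wrist force passes 120 N, or if a joint passes its speed limit or range.

ROBOT

A 6-joint arm with a two-finger parallel gripper is mounted at the origin on the work surface. World frame = base frame: x ahead of the robot, y to its left, z up, the work surface at z = 0. Lengths are in m, angles in rad, forces in N, time in s.
With the tool pointing down it reaches from about 0.3 to 0.875 m from the base axis. Payload 6.4 kg.
Tool frame: the origin (TCP) lies midway between the tips of the shut fingers; the grasp point (between the pads) lies 19 mm behind it; z points along the fingers, y is the direction in which the jaws open and shut (so a half turn about z gives the same grasp; the last joint's range is limited). The gripper opens to 88 mm and grips with 3 to 60 N. Pads are 18 mm wide; open, the fingers measure 123 mm over their backs; the gripper's body (75 mm by 187 mm) begins 45 mm behind the grasp point.
Start: joints at [-1.524, 0.181, 1.607, -0, 1.354, -0.206], TCP at [0.144, -0.557, 0.239] pointing down, gripper open.
Joint ranges: [-2.99, 2.99], [-0.89, 2.07], [0.3, 2.58], [-1.14, 4.28], [0, 2.63], [-3.12, 3.12]. Speed limits (rad/s): [2.57, 2.57, 3.01, 3.14, 3.14, 3.14].

INTERFACE

Orientations are given as a unit quaternion [x, y, z, w].
In Python, from station import status, eyes, workorder gives the robot as it stands. The module is installed in compiled form; this text tells all that it offers.
- The arm moves only by the tool play_rows, never from a script. Its argument "plan" is a list that holds one entry, the list of rows, each a list of 7 numbers: the finger opening in mm, from 0 to 88.1, then the shift along the tool's x, y, z in mm, then the turn, a rotation vector about the tool's x, y, z in degrees. A call has 1 to 20 rows; each row shifts and turns the commanded pose from where the row before left it, along the tool's axes as they then stand; what a row does not reach is not made up. A row lasts 1/8 s, in which the tool goes at most 62.5 mm and 10.7 degrees, less where a joint would pass 70% of its speed; a pose out of reach is approached as far as the arm can. A call is refused whole if a number of a shift passes 62.5 or a number of a turn 10.7, either way. A call with a gripper value outside its range is refused whole. The fingers move at their own pace and stop on an object; the grip force is fixed at half the most. Time passes only in rows, so rows that do not move let the fingers close. It gives the time, the measured TCP pose, the force and the opening at its end, in the units of the state.
- status.get_state(): the state, without advancing time (a new reading comes with each control period).
- eyes.camera(name): name is "scene" or "top" or "wrist"; returns the picture (384x512x3 uint8, blue, green, red); there is no depth.
- eyes.camera_model(name): a dict with "fx", "fy", "cx", "cy" (pixels), "T" (4x4, takes a point from camera to world coordinates); the wrist camera has in their place "tool_from_camera" (4x4, takes a point from camera to tool coordinates, whose origin is the TCP and whose axes are the flange's). Camera axes: x right, y down, z forward; pixel columns grow to the right and rows downward; lengths in m; the calibration is good to about 2 mm. A picture is of the moment at which its call begins: read the wrist's pose just before it. camera_model takes no time and is no camera call.
- workorder.hand_in(): hands the job in, once; it reports no verdict.
Trained networks look in the newest picture that a camera, given by its name, has taken for a name from the list of things; names that differ only in an ending like _2 or _b are one class to them, and where a whole thing is asked for, a point or a joint stands for the part that bears it (a point fixed in the world has none). Each returns a list of dicts, best first, with "p" (0 to 1); they miss things now and then, are a little off and sometimes report something else, mostly with a low value. They report only what shows in the picture. A call takes as long as a camera call.
- eyes.spot_in(name, camera): "point" ([x, y, z] in m, in world coordinates, good to about 4 mm: the middle of the surface that is visible of it).
- eyes.outline_of(name, camera): "mask" (384x512 bool, what is visible of it).
- eyes.landmark_of(name, camera): "point" ([x, y, z] in m, in world coordinates, good to about 4 mm: a listed point, or the origin of a listed thing).
The state is a dict: "time_s": time; "q": joint angles; "dq": joint speeds; "joint_efforts": joint torques, N m; "ee_pos": TCP position; "ee_rot": TCP orientation; "contact_force": force on the tool from outside, world axes, zero at the start; "moment": the same for the moment, N m; "grip_width": finger opening in m.
Only numpy, scipy, OpenCV 4.12 (cv2) and the standard library are available. Lean on these libraries where they do the work, as an engineer would, in place of code of your own. Each camera call takes 0.05 s, during which the arm holds its last target. There are 200 camera calls.

## Working session

There is one attempt and no reset: what is moved stays moved. The work goes in short steps, Python scripts to look and compute and a tool call to move; the robot and the scene stay as the last step left them, time stands still between calls to the robot, and variables do not carry over. Pictures are saved under pics/ and viewed, about 8 in all and at most 12, crops included, and the job is handed in when it is done.

Besides the shell and the picture viewer there is one more tool, called after "Request:" as name(argument=value, ...), one argument or row to a line, values as JSON. play_rows: Moves the arm, as the interface text tells. Its arguments: {"type":"object","properties":{"plan":{"type":"array"}},"required":["plan"]}

```bash
mkdir -p pics; python3 - <<'E'
from station import status, eyes
import cv2, numpy as np
s=status.get_state(); print({k:np.round(v,3).tolist() for k,v in s.items()})
ims=[]
for c in ("scene","top"):
    im=eyes.camera(c); ims.append(im)
    m=eyes.camera_model(c); print(c,m['fx'],np.round(m['T'],3).tolist())
    for n in ("mill","clamp_bar","jar_a_mouth","tray","ball_1_center","small_1_center","jar_lid_1","well_plate","spatula"):
        r=eyes.landmark_of(n,c)
        print(c,n,[(round(d['p'],2),np.round(d['point'],3).tolist()) for d in r[:5]])
cv2.imwrite('pics/a.png',ims[0]); cv2.imwrite('pics/b.png',ims[1])
print(np.round(eyes.camera_model('wrist')['tool_from_camera'],3).tolist())
E
```

```text
{'time_s': 0.0, 'q': [-1.524, 0.182, 1.608, -0.0, 1.354, -0.206], 'dq': [0.001, 0.0, 0.0, 0.0, 0.001, 0.002], 'joint_efforts': [-0.001, -43.387, -34.185, 0.07, 0.039, -0.0], 'ee_pos': [0.144, -0.556, 0.238], 'ee_rot': [0.992, 0.126, 0.0, -0.001], 'contact_force': [-0.927, 0.16, 0.053], 'moment': [0.021, 0.014, -0.006], 'grip_width': 0.088}
scene 367.23269015513733 [[-0.455, 0.527, -0.718, 1.212], [0.891, 0.282, -0.356, 0.357], [0.015, -0.802, -0.598, 0.695], [0.0, 0.0, 0.0, 1.0]]
scene mill [(0.78, [0.535, 0.151, -0.002])]
scene clamp_bar [(0.78, [0.54, 0.153, 0.186])]
scene jar_a_mouth [(0.56, [0.546, 0.097, 0.068]), (0.29, [0.456, -0.215, 0.017])]
scene tray [(0.85, [0.493, -0.182, -0.004]), (0.65, [0.531, -0.155, 0.022])]
scene ball_1_center [(0.61, [0.494, -0.183, -0.006]), (0.37, [0.454, -0.212, 0.031])]
scene small_1_center []
scene jar_lid_1 [(0.66, [0.38, -0.195, -0.003]), (0.64, [0.627, 0.135, 0.062])]
scene well_plate [(0.92, [0.582, 0.445, -0.001]), (0.47, [0.46, -0.144, 0.015])]
scene spatula [(0.88, [0.492, -0.441, -0.002])]
top 367.5940725707632 [[0.004, -0.983, 0.185, 0.338], [-0.999, -0.01, -0.03, 0.024], [0.032, -0.185, -0.982, 1.211], [0.0, 0.0, 0.0, 1.0]]
top mill [(0.94, [0.531, 0.148, -0.003])]
top clamp_bar [(0.85, [0.545, 0.152, 0.19]), (0.53, [0.452, -0.209, 0.018])]
top jar_a_mouth [(0.56, [0.542, 0.099, 0.074])]
top tray [(0.95, [0.491, -0.179, 0.001]), (0.56, [0.488, -0.445, 0.007])]
top ball_1_center [(0.62, [0.457, -0.213, 0.029])]
top small_1_center []
top jar_lid_1 [(0.7, [0.374, -0.194, 0.002]), (0.68, [0.63, 0.136, 0.062])]
top well_plate [(0.57, [0.576, 0.451, -0.002]), (0.57, [0.542, 0.094, 0.073])]
top spatula [(0.75, [0.492, -0.444, 0.004])]
[[0.0, -0.958, -0.285, 0.073], [1.0, 0.0, 0.0, -0.0], [-0.0, -0.285, 0.958, -0.147], [0.0, 0.0, 0.0, 1.0]]
```

```bash
python3 - <<'E'
import cv2,numpy as np
a=cv2.imread('pics/a.png');b=cv2.imread('pics/b.png')
# crop top: project mill+tray region
from station import eyes
m=eyes.camera_model('top');T=np.linalg.inv(m['T'])
for p in [(.535,.15,.07),(.492,-.18,.02)]:
    c=T@np.r_[p,1]; print(m['fx']*c[0]/c[2]+m['cx'],m['fy']*c[1]/c[2]+m['cy'])
t=cv2.resize(b[100:300,140:370],None,fx=3.4,fy=3,interpolation=cv2.INTER_CUBIC)
cv2.imwrite('pics/b2.png',t)
E
```

```text
210.77497980257797 192.12969646939456
313.102675486632 208.6673201428368
```

View pics/a.png

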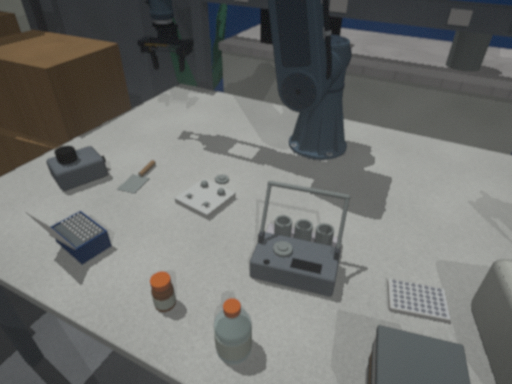

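View pics/b2.png

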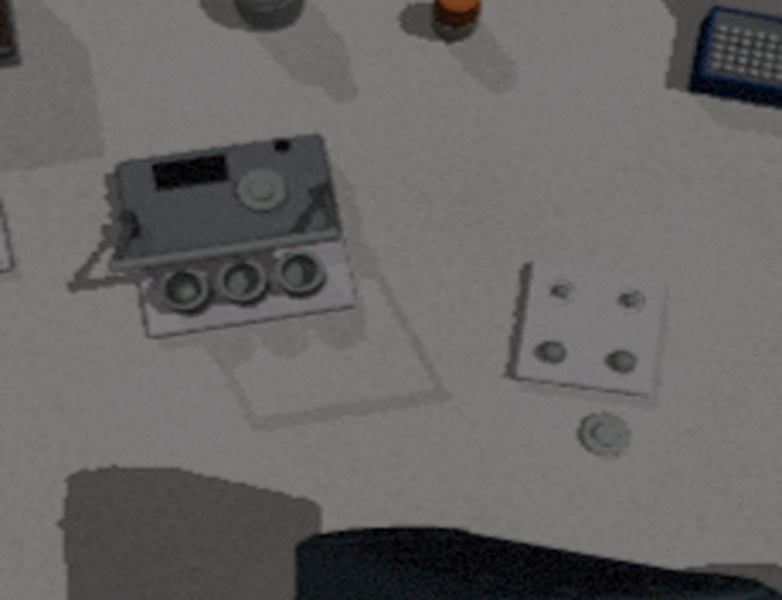

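The large balls are the two nearer the robot in the tray (crop px (550,352) and (621,361)), and the small ones are behind them. The clamp bar spans the jars, and it's still unclear which jar holds the ball. The wrist camera should show that. First I'll move over the tray.

```bash
cat > h.py <<'E'
import numpy as np, cv2
from station import status, eyes
from scipy.spatial.transform import Rotation as R
def pose():
    s=status.get_state(); return np.array(s['ee_pos']), R.from_quat(s['ee_rot']), s
def ori(yaw,tilt=0,axis_yaw=None):
    # tool down, tool x at yaw (deg); then tool z tilted by tilt toward -x (x side is away)
    c=np.radians(yaw); x=np.array([np.cos(c),np.sin(c),0]); z=np.array([0,0,-1.]); y=np.cross(z,x)
    return R.from_matrix(np.c_[x,y,z])*R.from_rotvec([0,-np.radians(tilt),0])
def plan(p0,r0,p1,r1):
    """turn (tool rotvec deg) and shifts: in the present axes, in the final axes"""
    print('turn',np.round((r0.inv()*r1).as_rotvec(degrees=True),1),'shift before turn',np.round(1000*r0.inv().apply(p1-p0),1),'shift after turn',np.round(1000*r1.inv().apply(p1-p0),1))
def wrist(name=None):
    p,r,s=pose(); im=eyes.camera('wrist'); m=eyes.camera_model('wrist')
    T=np.eye(4);T[:3,:3]=r.as_matrix();T[:3,3]=p
    m['T']=T@m['tool_from_camera']
    if name: cv2.imwrite('pics/'+name,im)
    return im,m
def proj(m,p):
    c=np.linalg.inv(m['T'])@np.r_[p,1]; return np.array([m['fx']*c[0]/c[2]+m['cx'],m['fy']*c[1]/c[2]+m['cy']])
def ray(m,uv,z):
    d=m['T'][:3,:3]@np.array([(uv[0]-m['cx'])/m['fx'],(uv[1]-m['cy'])/m['fy'],1]); o=m['T'][:3,3]
    return o+d*(z-o[2])/d[2]
E
python3 - <<'E'
from h import *
p,r,s=pose()
plan(p,r,np.array([.475,-.185,.2]),ori(172))
E
```

```text
turn [  -0.     0.  -157.5] shift before turn [ 413.6 -277.1   38.7] shift after turn [-276.2  414.2   38.7]
```

Request:
play_rows(
  plan=[
    [[60, 34.5, -23, 3.2, 0, 0, 0], [60, 34.5, -23, 3.2, 0, 0, 0], [60, 34.5, -23, 3.2, 0, 0, 0], [60, 34.5, -23, 3.2, 0, 0, 0], [60, 34.5, -23, 3.2, 0, 0, 0], [60, 34.5, -23, 3.2, 0, 0, 0], [60, 34.5, -23, 3.2, 0, 0, 0], [60, 34.5, -23, 3.2, 0, 0, 0], [60, 34.5, -23, 3.2, 0, 0, 0], [60, 34.5, -23, 3.2, 0, 0, 0], [60, 34.5, -23, 3.2, 0, 0, 0], [60, 34.5, -23, 3.2, 0, 0, 0], [60, 0, 0, 0, 0, 0, -10.5], [60, 0, 0, 0, 0, 0, -10.5], [60, 0, 0, 0, 0, 0, -10.5], [60, 0, 0, 0, 0, 0, -10.5], [60, 0, 0, 0, 0, 0, -10.5], [60, 0, 0, 0, 0, 0, -10.5], [60, 0, 0, 0, 0, 0, -10.5], [60, 0, 0, 0, 0, 0, -10.5]],
  ],
)

```text
time_s: 3.5
ee_pos: [0.4757, -0.186, 0.2004]
ee_rot: [0.651, 0.759, 0.0, 0.0]
contact_force: [-0.3, -0.2, -1.2]
grip_width: 0.0597
```

Request:
play_rows(
  plan=[
    [[44, 0, 0, 0, 0, 0, -10.5], [44, 0, 0, 0, 0, 0, -10.5], [44, 0, 0, 0, 0, 0, -10.5], [44, 0, 0, 0, 0, 0, -10.5], [44, 0, 0, 0, 0, 0, -10.5], [44, 0, 0, 0, 0, 0, -10.5], [44, 0, 0, 0, 0, 0, -10.5], [44, 0, 0, 0, 0, 0, 0]],
  ],
)

```text
time_s: 4.5
ee_pos: [0.4757, -0.186, 0.2004]
ee_rot: [0.071, 0.997, -0.0, 0.0]
contact_force: [-0.2, -0.2, -0.2]
grip_width: 0.0441
```

```bash
python3 - <<'E'
from h import *
im,m=wrist('w1.png'); p,r,s=pose(); print(p,r.as_matrix()[:,0],np.round(s['q'],2),s['grip_width'],s['time_s'])
for n in ("ball_1_center","small_1_center","tray"):
    for d in eyes.landmark_of(n,'wrist')[:4]: print(n,round(d['p'],2),np.round(d['point'],4),proj(m,d['point']).round())
E
```

```text
[ 0.47567245 -0.18596004  0.2003709 ] [-9.89685545e-01  1.43256800e-01 -1.08379092e-04] [-0.61  0.08  1.81  0.    1.26 -2.03] 0.04379435812650207 4.55
ball_1_center 0.94 [ 0.4549 -0.2161  0.0253] [223. 154.]
small_1_center 0.7 [ 0.5186 -0.2206  0.0205] [229. 210.]
small_1_center 0.37 [ 0.4669 -0.1419  0.0172] [295. 154.]
tray 0.56 [ 0.492  -0.1843  0.0012] [258. 178.]
```

View pics/w1.png

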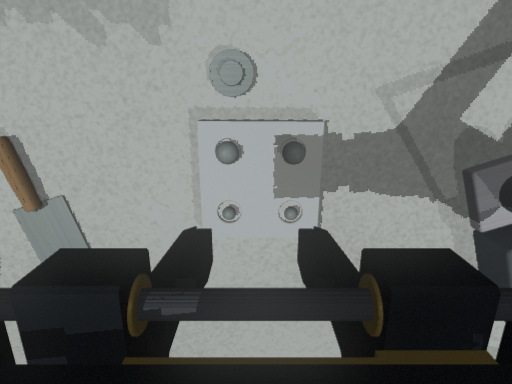

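The large balls are at (228,152) and (294,152), the small ones at (229,211) and (291,211). The lid sits at (232,72), well clear. I'll fit the seat pattern to these pixels.

```bash
python3 - <<'E'
from h import *
p,r,s=pose();m=eyes.camera_model('wrist');T=np.eye(4);T[:3,:3]=r.as_matrix();T[:3,3]=p;m['T']=T@m['tool_from_camera']
im=cv2.imread('pics/w1.png',0)
P=[]
for uv,z in [((228,152),.028),((294,152),.028),((229.5,211.5),.0235),((291,211),.0235)]:
    q=ray(m,uv,z);P.append(q);print(q.round(4))
P=np.array(P);c=P.mean(0);print('c',c, [np.linalg.norm(P[0]-P[1]),np.linalg.norm(P[0]-P[2]),np.linalg.norm(P[1]-P[3])])
d=(P[1]-P[0]+P[3]-P[2]);yaw=np.degrees(np.arctan2(-d[0],d[1]));print('yaw',yaw)
p0=c[:2];a=np.radians(yaw);M=np.array([[np.cos(a),-np.sin(a)],[np.sin(a),np.cos(a)]])
for v in [(-.034,-.034),(-.034,.034)]:
    b=p0+M@v; print('ball',b); plan(p,r,np.r_[b,.0225],r)
E
```

```text
[ 0.4532 -0.2107  0.028 ]
[ 0.4628 -0.1435  0.028 ]
[ 0.5194 -0.2205  0.0235]
[ 0.5284 -0.1533  0.0235]
c [ 0.49097151 -0.18201151  0.02575   ] [np.float64(0.06782752768705591), np.float64(0.0670403358243639), np.float64(0.06644594507590357)]
yaw -7.894749455234789
ball [ 0.45262373 -0.21101924]
turn [0. 0. 0.] shift before turn [ 19.3 -28.1 177.8] shift after turn [ 19.3 -28.1 177.8]
ball [ 0.46196379 -0.14366374]
turn [0. 0. 0.] shift before turn [ 19.6  39.9 177.8] shift after turn [ 19.6  39.9 177.8]
```

Request:
play_rows(
  plan=[
    [[44, 5, -7, 32, 0, 0, 0], [44, 5, -7, 32, 0, 0, 0], [44, 5, -7, 32, 0, 0, 0], [44, 4.4, -7, 32, 0, 0, 0], [44, 0, 0, 20, 0, 0, 0], [44, 0, 0, 15, 0, 0, 0], [44, 0, 0, 10, 0, 0, 0], [44, 0, 0, 4.5, 0, 0, 0], [44, 0, 0, 0, 0, 0, 0], [0, 0, 0, 0, 0, 0, 0], [0, 0, 0, 0, 0, 0, 0], [0, 0, 0, 0, 0, 0, 0], [0, 0, 0, 0, 0, 0, 0], [0, 0, 0, 0, 0, 0, 0]],
  ],
)

```text
time_s: 6.45
ee_pos: [0.4528, -0.2111, 0.0231]
ee_rot: [0.07, 0.998, -0.0, 0.0]
contact_force: [1.1, -0.1, 4.2]
grip_width: 0.0223
```

```bash
python3 - <<'E'
from h import *
im,m=wrist(); cv2.imwrite('pics/w2.png',cv2.resize(im[170:330,160:360],None,fx=3.5,fy=3.5,interpolation=cv2.INTER_CUBIC))
p,r,s=pose(); print(p,s['contact_force'],s['grip_width'],proj(m,p),proj(m,p+[0,0,.005]))
E
```

```text
[ 0.45280705 -0.21113956  0.0231128 ] [0.3718971  0.6369102  3.73521646] 0.022325698628058308 [254.90700203 245.15559004] [254.90550421 249.71797098]
```

View pics/w2.png

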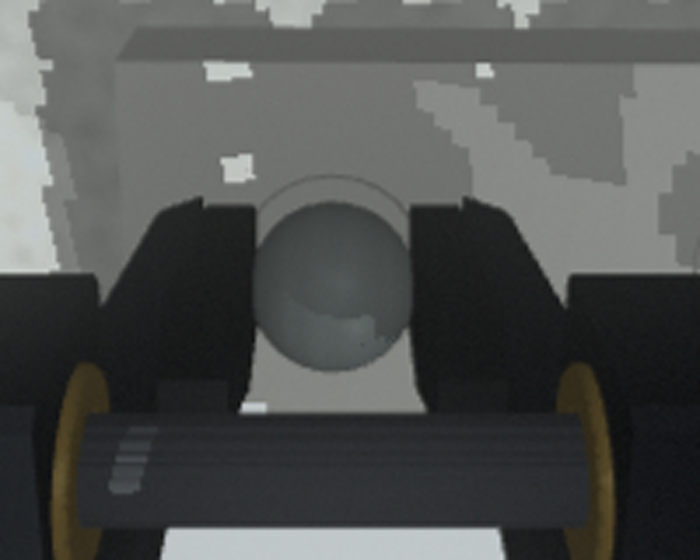

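The ball, at crop px (332,287), sits squarely between the pads. I'll lift it gently and check.

Request:
play_rows(
  plan=[
    [[0, 0, 0, -4, 0, 0, 0], [0, 0, 0, -8, 0, 0, 0], [0, 0, 0, -12, 0, 0, 0], [0, 0, 0, -15, 0, 0, 0], [0, 0, 0, 0, 0, 0, 0]],
  ],
)

```text
time_s: 7.12
ee_pos: [0.4536, -0.2118, 0.0637]
ee_rot: [0.07, 0.998, -0.001, 0.001]
contact_force: [-0.2, -0.3, -1.2]
grip_width: 0.0221
```

```bash
python3 - <<'E'
from h import *
im,m=wrist(); cv2.imwrite('pics/w3.png',im[100:350,100:420])
p,r,s=pose(); print(p,s['contact_force'],s['grip_width'])
ym=9.4; xm=np.array([np.cos(np.radians(ym)),np.sin(np.radians(ym)),0])
# viewing pose: in front of mill, tool vertical, above
v=np.array([.535,.15,.0])-.15*xm; v[2]=.27
plan(p,r,v,ori(180+ym))
plan(v,ori(180+ym),v,ori(180+ym,40))
E
```

```text
[ 0.45313173 -0.21144458  0.06284717] [-0.74319292  0.15375164 -0.72347859] 0.021913249429347963
turn [ -0.1   0.1 -17.4] shift before turn [ 112.1  324.2 -207.7] shift after turn [  10.2  343.2 -207.2]
turn [  0. -40.   0.] shift before turn [0. 0. 0.] shift after turn [0. 0. 0.]
```

View pics/w3.png

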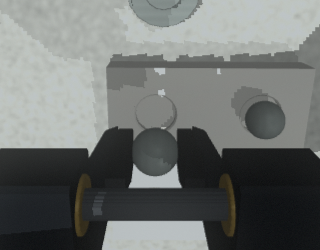

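Ball 1 is held: it sits between the fingers at crop (155,152) and its seat is empty. Next I'll move to the front of the mill and tilt 40°.

Request:
play_rows(
  plan=[
    [[0, 0, 0, -20, 0, 0, 0], [0, 0, 0, -42, 0, 0, 0], [0, 5, 12, -50, 0, 0, 0], [0, 12, 32, -50, 0, 0, 0], [0, 15, 44, -30, 0, 0, 0], [0, 16, 47, -15, 0, 0, 0], [0, 16, 47, 0, 0, 0, 0], [0, 16, 47, 0, 0, 0, 0], [0, 15, 44, 0, 0, 0, 0], [0, 10, 31, 0, 0, 0, 0], [0, 7, 20, 0, 0, 0, 0], [0, 0, 0, 0, 0, 0, -8.7], [0, 0, 0, 0, 0, 0, -8.7], [0, 0, 0, 0, 0, -8, 0], [0, 0, 0, 0, 0, -8, 0], [0, 0, 0, 0, 0, -8, 0], [0, 0, 0, 0, 0, -8, 0], [0, 0, 0, 0, 0, -8, 0], [0, 0, 0, 0, 0, 0, 0]],
  ],
)

```text
time_s: 9.55
ee_pos: [0.3849, 0.1253, 0.265]
ee_rot: [-0.076, 0.938, 0.028, 0.338]
contact_force: [-0.1, 0.1, -0.3]
grip_width: 0.0221
```

```bash
python3 - <<'E'
from h import *
im,m=wrist('w4.png'); p,r,s=pose(); print(p,r.as_matrix().round(3).tolist(),np.round(s['q'],2),s['grip_width'],s['time_s'])
for n in ("jar_a_mouth","ball_3_center","clamp_bar","mill"):
    for d in eyes.landmark_of(n,'wrist')[:4]: print(n,round(d['p'],2),np.round(d['point'],4),proj(m,d['point']).round())
E
```

```text
[0.3862015  0.12512534 0.26792649] [[-0.758, -0.162, 0.632], [-0.124, 0.987, 0.104], [-0.641, 0.0, -0.768]] [-0.14 -0.89  2.45  0.24  0.92 -1.95] 0.02220207206597256 9.6
jar_a_mouth 0.55 [0.539  0.0939 0.0712] [210. 148.]
jar_a_mouth 0.17 [ 0.5292 -0.1535  0.0215] [ 7. 90.]
mill 0.58 [ 0.5293  0.1508 -0.0031] [256. 107.]
```

View pics/w4.png

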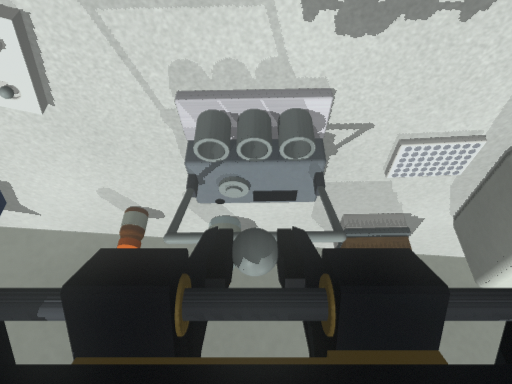

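```bash
python3 - <<'E'
from h import *
a=cv2.imread('pics/w4.png')[100:170,180:325]; b=cv2.imread('pics/b.png')[175:210,180:245]
a=cv2.resize(a,(725,350),interpolation=cv2.INTER_CUBIC); b=cv2.resize(b,None,fx=7,fy=7,interpolation=cv2.INTER_CUBIC)
b=cv2.copyMakeBorder(b,0,0,0,725-b.shape[1],cv2.BORDER_CONSTANT)
cv2.imwrite('pics/c.png',cv2.convertScaleAbs(np.vstack([a,b]),alpha=1.5))
E
```

```text
(no output)
```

View pics/c.png

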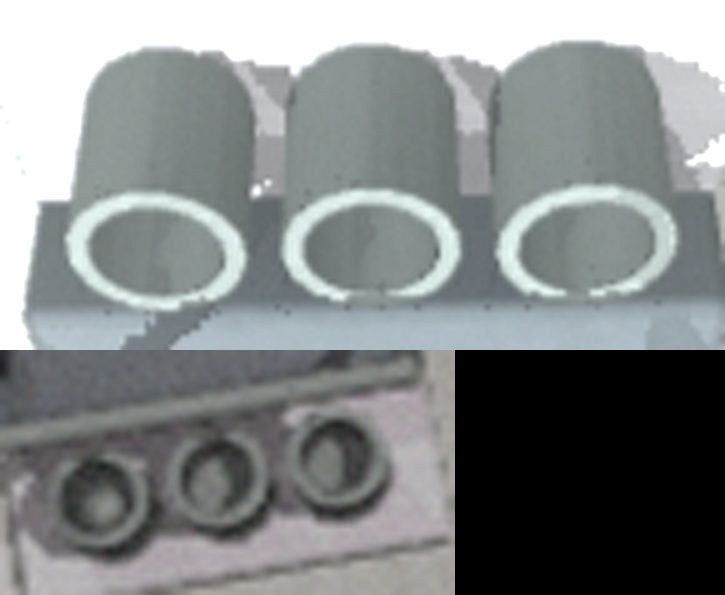

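The mouths are at about (211,150), (254,149) and (297,148). It isn't clear which one is occupied, so I'll take a steeper view.

Request:
play_rows(
  plan=[
    [[0, -10, 0, 8, 0, 8, 0], [0, -11, 0, 7, 0, 8, 0], [0, -12, 0, 5, 0, 8, 0], [0, -13, 0, 3, 0, 8, 0], [0, -13, 0, 1, 0, 8, 0], [0, 0, 0, 0, 0, 0, 0]],
  ],
)

```text
time_s: 10.55
ee_pos: [0.4536, 0.1364, 0.2696]
ee_rot: [-0.082, 0.997, -0.0, -0.002]
contact_force: [0.2, -0.2, -0.7]
grip_width: 0.0222
```

```bash
python3 - <<'E'
from h import *
im,m=wrist('w5.png'); p,r,s=pose(); print(p,r.as_matrix().round(3).tolist(),np.round(s['q'],2),s['grip_width'],s['time_s'])
for n in ("jar_a_mouth","ball_3_center"):
    for d in eyes.landmark_of(n,'wrist')[:4]: print(n,round(d['p'],2),np.round(d['point'],4),proj(m,d['point']).round())
u=proj(m,[.538,.15,.072]).round().astype(int);print(u)
y=max(0,u[1]-60);x=u[0]-100
cv2.imwrite('pics/w5c.png',cv2.convertScaleAbs(cv2.resize(im[y:y+120,x:x+200],None,fx=4,fy=4,interpolation=cv2.INTER_CUBIC),alpha=1.6));print(x,y)
E
```

```text
[0.45237639 0.13640224 0.27004765] [[-0.987, -0.164, -0.001], [-0.164, 0.987, -0.0], [0.001, -0.0, -1.0]] [ 0.04 -0.08  1.82 -0.    1.41 -1.69] 0.022408335328843076 10.6
jar_a_mouth 0.71 [0.5377 0.0946 0.071 ] [209. 228.]
ball_3_center 0.66 [0.5232 0.2007 0.0403] [295. 220.]
[254 235]
154 175
```

View pics/w5c.png

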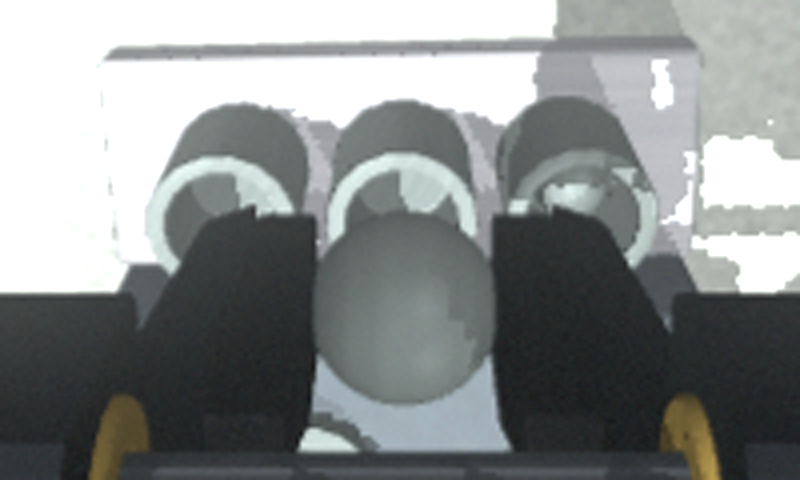

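The jar on the right (mill +y) holds its ball, visible in the mouth at crop (575,195). The network agrees: ball 3 at y≈0.20, z≈0.04. The middle and −y jars are empty. Next I'll fit the jar row.

```bash
python3 - <<'E'
from h import *
m0=eyes.camera_model('wrist')
def mk(p,M):
    T=np.eye(4);T[:3,:3]=M;T[:3,3]=p;return dict(m0,T=T@m0['tool_from_camera'])
m4=mk([.3862,.12513,.26793],[[-0.758,-0.162,0.632],[-0.124,0.987,0.104],[-0.641,0,-0.768]])
C=[ray(m4,uv,.072) for uv in [(211.4,150),(254.4,148.6),(297.4,148.2)]]
print(np.round(C,4),[np.linalg.norm(C[1]-C[0]),np.linalg.norm(C[2]-C[1])])
d=C[2]-C[0];ym=np.degrees(np.arctan2(-d[0],d[1]));print('yaw',ym)
p,r,s=pose(); m5=mk(p,r.as_matrix())
t=np.linspace(0,6.283,90)
def ext(c):
    e=np.array([proj(m5,c+.023*np.array([np.cos(a),np.sin(a),0])) for a in t]); e=(e-[154,175])*4
    return e[:,0].min(),e[:,0].max(),e[:,1].min()
for c in C: print(np.round(ext(c)))
mid=np.mean(C,0);mid[2]=.072
a=np.radians(ym);xm=np.array([np.cos(a),np.sin(a),0]);yv=np.array([-np.sin(a),np.cos(a),0])
print('mid',mid)
# top camera check
mt=eyes.camera_model('top')
for k in(-1,0,1): print(np.round((proj(mt,mid+k*.054*yv)-[180,175])*7))
E
```

```text
[[0.5459 0.0957 0.072 ]
 [0.5343 0.1491 0.072 ]
 [0.5248 0.2025 0.072 ]] [np.float64(0.054694115644546556), np.float64(0.05422635558589968)]
yaw 11.157656472641499
[142. 295. 169.]
[323. 476. 161.]
[503. 657. 159.]
mid [0.53499925 0.14910418 0.072     ]
[336.  97.]
[217. 119.]
[ 97. 141.]
```

```bash
cat >> h.py <<'E'
MID=np.array([.532,.149,.072]); A=np.radians(10.); XM=np.array([np.cos(A),np.sin(A),0]); YM=np.array([-np.sin(A),np.cos(A),0])
BALL=np.array([-.001,0,-.005])
def jar(k): return MID+k*.054*YM
def drop(k,h): # TCP pose with ball centre h above rim
    r=ori(190,40); return jar(k)+[0,0,h]-r.apply(BALL), r
E
python3 - <<'E'
from h import *
p,r,s=pose()
t,rt=drop(-1,.020); pre=t-rt.apply([0,0,.14])
print(t,pre)
plan(p,r,pre,rt); plan(pre,rt,t,rt)
E
```

```text
[0.54378771 0.09624545 0.08752699] [0.4551646  0.08061881 0.19477321]
turn [ -0.2 -39.9  -0.6] shift before turn [  5.  -55.6  76.2] shift after turn [ 53.2 -55.6  54.8]
turn [0. 0. 0.] shift before turn [ -0.  -0. 140.] shift after turn [ -0.  -0. 140.]
```

Request:
play_rows(
  plan=[
    [[0, 0, 0, 0, 0, -8, -0.1], [0, 0, 0, 0, 0, -8, -0.1], [0, 0, 0, 0, 0, -8, -0.1], [0, 0, 0, 0, 0, -8, -0.1], [0, 0, 0, 0, 0, -8, -0.1], [0, 13.3, -14, 13.7, 0, 0, 0], [0, 13.3, -14, 13.7, 0, 0, 0], [0, 13.3, -14, 13.7, 0, 0, 0], [0, 13.3, -13.6, 13.7, 0, 0, 0], [0, 0, 0, 0, 0, 0, 0], [0, 0, 0, 25, 0, 0, 0], [0, 0, 0, 25, 0, 0, 0], [0, 0, 0, 25, 0, 0, 0], [0, 0, 0, 20, 0, 0, 0], [0, 0, 0, 15, 0, 0, 0], [0, 0, 0, 10, 0, 0, 0], [0, 0, 0, 8, 0, 0, 0], [0, 0, 0, 0, 0, 0, 0]],
  ],
)

```text
time_s: 12.95
ee_pos: [0.5369, 0.0947, 0.0981]
ee_rot: [-0.082, 0.936, 0.028, 0.342]
contact_force: [-0.2, 0.7, -0.0]
grip_width: 0.0221
```

```bash
python3 - <<'E'
from h import *
im,m=wrist('w6.png'); p,r,s=pose(); t,rt=drop(-1,.020)
print(p,s['contact_force'],np.round(s['q'],2),s['grip_width'],s['time_s']); plan(p,r,t,rt)
j=jar(-1); print('jar',proj(m,j),'ball',proj(m,p+r.apply(BALL)))
for n in ("jar_a_mouth","ball_1_center"):
    for d in eyes.landmark_of(n,'wrist')[:3]: print(n,round(d['p'],2),np.round(d['point'],4),proj(m,d['point']).round())
im=im.copy()
for rad,col in ((.023,(0,0,255)),(.017,(0,255,0))):
    for a in np.linspace(0,6.28,120):
        u=proj(m,j+rad*np.array([np.cos(a),np.sin(a),0])); cv2.circle(im,tuple(int(v) for v in u.round()),0,col,-1)
cv2.imwrite('pics/w6c.png',cv2.resize(im[120:320,150:360],None,fx=3,fy=3,interpolation=cv2.INTER_CUBIC))
E
```

```text
[0.53673152 0.09461916 0.09810778] [-0.5910836  -0.06489001 -0.47915005] [-0.17  0.02  2.31  1.    0.26 -2.82] 0.02214424031590745 13.0
turn [-0.2  0.1  0. ] shift before turn [ 1.3  0.4 12.7] shift after turn [ 1.3  0.4 12.8]
jar [255.13767381 204.79854527] ball [254.25692265 250.09408623]
jar_a_mouth 0.44 [0.5341 0.1489 0.0708] [347. 205.]
ball_1_center 0.92 [0.5336 0.0955 0.1018] [257. 248.]
ball_1_center 0.71 [0.5447 0.0961 0.0979] [254. 249.]
```

View pics/w6c.png

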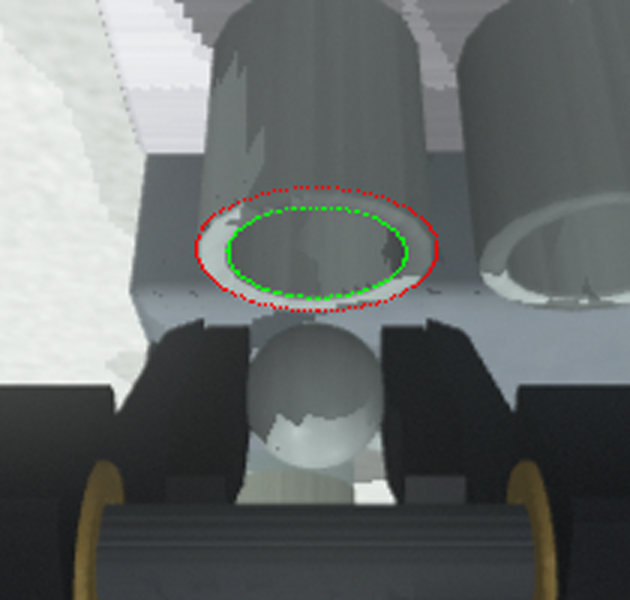

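The overlay matches the rim (mouth centre at crop (317,250)) and the ball is lined up. I'll advance, check, then release.

Request:
play_rows(
  plan=[
    [[0, 0.3, 0.2, 4, 0, 0, 0], [0, 1, 0.2, 4, 0, 0, 0], [0, 1.9, 0, 4.6, 0, 0, 0], [0, 2, 0, 4.7, 0, 0, 0], [0, 0, 0, 0, 0, 0, 0]],
  ],
)

```text
time_s: 13.72
ee_pos: [0.543, 0.0955, 0.0795]
ee_rot: [-0.081, 0.936, 0.028, 0.34]
contact_force: [1.0, -0.2, 0.2]
grip_width: 0.0225
```

```bash
python3 - <<'E'
from h import *
p,r,s=pose(); t,rt=drop(-1,.014); print(p,s['contact_force'],s['grip_width']); plan(p,r,t,rt)
E
```

```text
[0.54301067 0.09550902 0.0795005 ] [ 1.01498157 -0.22939917  0.22244922] 0.022496196426449518
turn [-0.2 -0.1 -0. ] shift before turn [-2.   0.6 -1. ] shift after turn [-2.   0.6 -1. ]
```

Request:
play_rows(
  plan=[
    [[44, 0, 0.5, 0, 0, 0, 0], [44, 0, 0, 0, 0, 0, 0], [44, 0, 0, 0, 0, 0, 0], [44, 0, 0, -5, 0, 0, 0], [44, 0, 0, -15, 0, 0, 0], [44, 0, 0, -25, 0, 0, 0], [44, 0, 0, -30, 0, 0, 0], [44, 0, 0, -30, 0, 0, 0], [44, 0, 0, -30, 0, 0, 0], [44, 0, 0, 0, 0, 0, 0]],
  ],
)

```text
time_s: 14.98
ee_pos: [0.4586, 0.0809, 0.1863]
ee_rot: [-0.081, 0.935, 0.027, 0.344]
contact_force: [0.5, -0.6, 0.1]
grip_width: 0.0435
```

```bash
python3 - <<'E'
from h import *
im,m=wrist('w7.png'); p,r,s=pose(); print(p,s['contact_force'],np.round(s['q'],2),s['grip_width'],s['time_s'])
for d in eyes.landmark_of('ball_1_center','wrist')[:3]: print(round(d['p'],2),np.round(d['point'],4),proj(m,d['point']).round())
# to above the tray ball 2: vertical, yaw 172
b=np.array([.462,-.1437,.0225])
hov=b+[0,0,.12]
plan(p,r,p,ori(172.1)); plan(p,ori(172.1),hov,ori(172.1))
cv2.imwrite('pics/w7c.png',im[80:340,130:380])
E
```

```text
[0.45843865 0.08108817 0.18495622] [-0.32560641  0.59284383 -0.41342516] [-0.28 -0.49  2.45  0.53  0.59 -2.38] 0.04352396659741425 15.025
turn [ 6.  39.9 17.1] shift before turn [0. 0. 0.] shift after turn [0. 0. 0.]
turn [0. 0. 0.] shift before turn [ -34.4 -222.2   42.5] shift after turn [ -34.4 -222.2   42.5]
```

View pics/w7c.png

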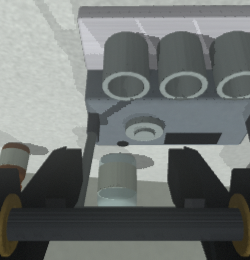

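Ball 1 has left the gripper and isn't visible anywhere outside the jars. I'll check inside the jar on the next pass. Now for ball 2.

Request:
play_rows(
  plan=[
    [[44, 0, 0, -25, 0, 0, 0], [44, 0, 0, -25, 0, 0, 0], [44, 0, 0, 0, 1.2, 8, 3.4], [44, 0, 0, 0, 1.2, 8, 3.4], [44, 0, 0, 0, 1.2, 8, 3.4], [44, 0, 0, 0, 1.2, 8, 3.4], [44, 0, 0, 0, 1.2, 8, 3.4], [44, -10.8, -35.4, 13.5, 0, 0, 0], [44, -10.8, -35.4, 13.5, 0, 0, 0], [44, -10.8, -35.4, 13.5, 0, 0, 0], [44, -10.8, -35.4, 13.5, 0, 0, 0], [44, -10.8, -35.4, 13.5, 0, 0, 0], [44, -10.8, -35.4, 13.5, 0, 0, 0], [44, 0, 0, 0, 0, 0, 0]],
  ],
)

```text
time_s: 16.82
ee_pos: [0.4604, -0.1442, 0.1372]
ee_rot: [0.069, 0.998, 0.001, -0.005]
contact_force: [-0.3, 0.4, 0.6]
grip_width: 0.044
```

```bash
python3 - <<'E'
from h import *
im,m=wrist('w8.png'); p,r,s=pose(); print(p,r.as_matrix().round(3)[2],s['time_s'],s['grip_width'])
b=np.array([.462,-.1437,.028]); print(proj(m,b))
for d in eyes.landmark_of('ball_1_center','wrist')[:3]: print(round(d['p'],2),np.round(d['point'],4),proj(m,d['point']).round())
for d in eyes.outline_of('ball_1','wrist')[:2]: print(round(d['p'],2),[np.mean([a.min(),a.max()]) for a in np.nonzero(d['mask'])[::-1]])
plan(p,r,b-[0,0,.005],ori(172.1))
E
```

```text
[ 0.46035598 -0.14306432  0.13786179] [ 0.009  0.002 -1.   ] 16.875 0.04406662294982068
[255.43545771 189.47918457]
0.96 [np.float64(254.0), np.float64(190.5)]
turn [ 0.1 -0.5  0. ] shift before turn [ -2.8  -0.7 114.8] shift after turn [ -1.7  -0.4 114.9]
```

Prediction and outline agree to about 1 px, so I'll descend and grip.

Request:
play_rows(
  plan=[
    [[44, -1, -0.5, 25, 0, -0.5, 0], [44, -0.8, 0, 25, 0, 0, 0], [44, 0, 0, 25, 0, 0, 0], [44, 0, 0, 18, 0, 0, 0], [44, 0, 0, 11, 0, 0, 0], [44, 0, 0, 7, 0, 0, 0], [44, 0, 0, 3.5, 0, 0, 0], [44, 0, 0, 0, 0, 0, 0], [0, 0, 0, 0, 0, 0, 0], [0, 0, 0, 0, 0, 0, 0], [0, 0, 0, 0, 0, 0, 0], [0, 0, 0, 0, 0, 0, 0], [0, 0, 0, 0, 0, 0, 0]],
  ],
)

```text
time_s: 18.6
ee_pos: [0.463, -0.1442, 0.0265]
ee_rot: [0.068, 0.998, -0.001, 0.002]
contact_force: [-0.5, -0.7, 2.1]
grip_width: 0.0221
```

Request:
play_rows(
  plan=[
    [[0, 0, 0, -4, 0, 0, 0], [0, 0, 0, -8, 0, 0, 0], [0, 0, 0, -12, 0, 0, 0], [0, 0, 0, -15, 0, 0, 0], [0, 0, 0, -35, 0, 0, 0], [0, 0, 0, -50, 0, 0, 0], [0, 0, 0, -50, 0, 0, 0], [0, 0, 0, -40, 0, 0, 0], [0, 0, 0, 0, 0, 0, 0]],
  ],
)

```text
time_s: 19.73
ee_pos: [0.4639, -0.1448, 0.2449]
ee_rot: [0.068, 0.998, -0.002, 0.006]
contact_force: [-0.3, 1.0, -0.9]
grip_width: 0.0222
```

```bash
python3 - <<'E'
from h import *
im,m=wrist('w9.png'); p,r,s=pose(); print(p,s['time_s'],s['grip_width'],s['contact_force'])
print('ball px at nominal',proj(m,p+r.apply(BALL)))
for d in eyes.outline_of('ball_1','wrist')[:3]: print(round(d['p'],2),[(a.min(),a.max()) for a in np.nonzero(d['mask'])[::-1]])
v=np.array([.4525,.1364,.27]); plan(p,r,v,ori(190))
E
```

```text
[ 0.46270689 -0.14411735  0.24233092] 19.775 0.022293009113674364 [-0.01899521 -0.38550505 -1.45301404]
ball px at nominal [255.95594141 246.86277982]
0.75 [(np.int64(233), np.int64(276)), (np.int64(224), np.int64(271))]
turn [ -0.2   0.4 -17.8] shift before turn [ 48.  276.5 -28.7] shift after turn [-38.7 278.  -27.7]
```

Ball 2 is held. I'll go over the mill front, higher this time, to see into the jars above the fingers.

Request:
play_rows(
  plan=[
    [[0, 6.9, 39.5, -18.4, 0, 0, 0], [0, 6.9, 39.5, -18.4, 0, 0, 0], [0, 6.9, 39.5, -18.4, 0, 0, 0], [0, 6.9, 39.5, -18.4, 0, 0, 0], [0, 6.9, 39.5, -18.4, 0, 0, 0], [0, 6.9, 39.5, -18.4, 0, 0, 0], [0, 6.9, 39.5, -18.4, 0, 0, 0], [0, 0, 0, 0, 0, 0, -8.9], [0, 0, 0, 0, 0, 0, -8.9], [0, 0, 0, 0, 0, 0, 0]],
  ],
)

```text
time_s: 21.08
ee_pos: [0.4506, 0.137, 0.3669]
ee_rot: [-0.086, 0.996, -0.001, -0.0]
contact_force: [-0.4, -0.3, -0.4]
grip_width: 0.0219
```

```bash
sed -i 's/^BALL=.*/BALL=np.array([-.001,0,-.003])/' h.py; python3 - <<'E'
from h import *
im,m=wrist('w10.png'); p,r,s=pose(); print(p,s['time_s'],s['grip_width'],np.round(s['q'],2))
for d in eyes.landmark_of('ball_1_center','wrist')[:4]: print(round(d['p'],2),np.round(d['point'],4),proj(m,d['point']).round())
u=proj(m,jar(0)).round().astype(int);x,y=u[0]-80,u[1]-60
cv2.imwrite('pics/w10c.png',cv2.convertScaleAbs(cv2.resize(im[y:y+110,x:x+160],None,fx=4.5,fy=4.5,interpolation=cv2.INTER_CUBIC),alpha=1.5))
t,rt=drop(0,.020); pre=t-rt.apply([0,0,.14]); print(t,pre)
plan(p,r,pre,rt)
E
```

```text
[0.45075939 0.13687703 0.36712217] 21.125 0.021908674422660437 [ 0.04 -0.14  1.68 -0.    1.6  -1.7 ]
0.5 [0.5382 0.0928 0.0421] [218. 197.]
[0.53314466 0.14920183 0.08905908] [0.44452155 0.13357519 0.1963053 ]
turn [ -0.1 -40.   -0.2] shift before turn [  6.8  -2.  170.8] shift after turn [114.9  -2.2 126.5]
```

View pics/w10c.png

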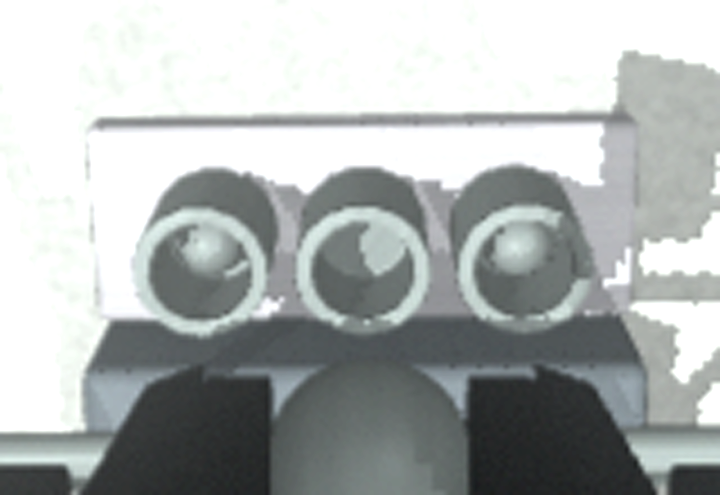

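Balls show in the left jar (crop (210,245)) and the right jar (520,245), and the middle one is empty, so ball 1 is in. Next I'll take ball 2 to the middle jar.

Request:
play_rows(
  plan=[
    [[0, 3.4, -1, 50, 0, 0, 0], [0, 3.4, -1, 50, 0, 0, 0], [0, 0, 0, 0, 0, -8, 0], [0, 0, 0, 0, 0, -8, 0], [0, 0, 0, 0, 0, -8, 0], [0, 0, 0, 0, 0, -8, 0], [0, 0, 0, 0, 0, -8, 0], [0, 15, 0, 18, 0, 0, 0], [0, 15, 0, 18, 0, 0, 0], [0, 15.5, 0, 18.2, 0, 0, 0], [0, 0, 0, 0, 0, 0, 0], [0, 0, 0, 25, 0, 0, 0], [0, 0, 0, 25, 0, 0, 0], [0, 0, 0, 25, 0, 0, 0], [0, 0, 0, 20, 0, 0, 0], [0, 0, 0, 15, 0, 0, 0], [0, 0, 0, 10, 0, 0, 0], [0, 0, 0, 8, 0, 0, 0], [0, 0, 0, 0, 0, 0, 0]],
  ],
)

```text
time_s: 23.55
ee_pos: [0.5278, 0.1478, 0.1007]
ee_rot: [-0.081, 0.935, 0.03, 0.343]
contact_force: [-0.8, 0.4, -0.8]
grip_width: 0.0218
```

```bash
python3 - <<'E'
from h import *
im,m=wrist('w11.png'); p,r,s=pose(); print(p,s['contact_force'],np.round(s['q'],2),s['grip_width'],s['time_s'])
t,rt=drop(0,.013); plan(p,r,t,rt); j=jar(0); print('ball',proj(m,p+r.apply(BALL)))
im=im.copy()
for rad,col in ((.023,(0,0,255)),(.017,(0,255,0))):
    for a in np.linspace(0,6.28,120):
        u=proj(m,j+rad*np.array([np.cos(a),np.sin(a),0])); cv2.circle(im,tuple(int(v) for v in u.round()),0,col,-1)
cv2.imwrite('pics/w11c.png',cv2.resize(im[120:320,150:360],None,fx=3,fy=3,interpolation=cv2.INTER_CUBIC))
E
```

```text
[0.52758429 0.14779716 0.10081854] [ 0.73038417 -0.19074946 -0.04651718] [-0.01  0.02  2.3   0.76  0.18 -2.46] 0.022242797199675368 23.6
turn [-0.1  0.2 -0. ] shift before turn [ 7.7  0.4 18. ] shift after turn [ 7.7  0.4 18. ]
ball [254.46649236 248.50241716]
```

View pics/w11c.png

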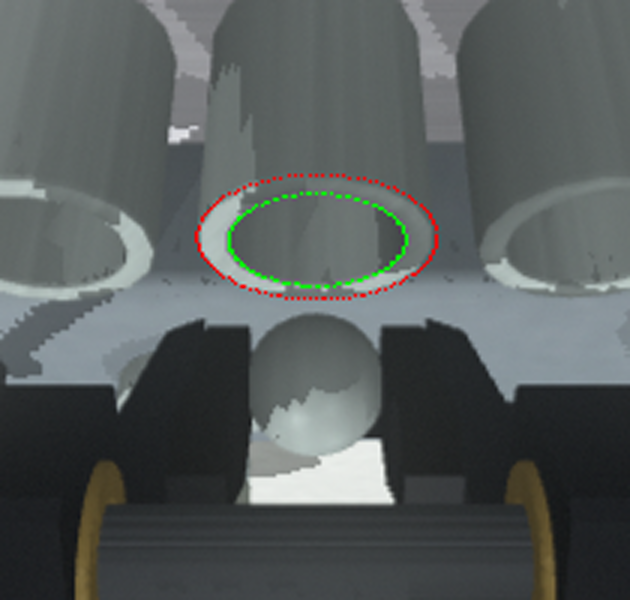

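The overlay fits the middle rim, so I'll go to the drop pose and release there.

Request:
play_rows(
  plan=[
    [[0, 1, 0.2, 4.5, 0, 0, 0], [0, 2, 0.2, 4.5, 0, 0, 0], [0, 2, 0, 4, 0, 0, 0], [0, 2, 0, 4, 0, 0, 0], [0, 0, 0, 0, 0, 0, 0]],
  ],
)

```text
time_s: 24.22
ee_pos: [0.5326, 0.1491, 0.0831]
ee_rot: [-0.082, 0.935, 0.029, 0.343]
contact_force: [0.3, -0.4, -0.5]
grip_width: 0.0222
```

```bash
python3 - <<'E'
from h import *
p,r,s=pose(); t,rt=drop(0,.013); print(p,s['contact_force'],s['grip_width']); plan(p,r,t,rt)
E
```

```text
[0.53263655 0.14912863 0.08314124] [ 0.31091137 -0.42285079 -0.52612579] 0.022246487228322946
turn [-0.1  0.2  0. ] shift before turn [ 0.3 -0.   1.2] shift after turn [ 0.3 -0.   1.2]
```

Request:
play_rows(
  plan=[
    [[44, 0, 0, 0, 0, 0, 0], [44, 0, 0, 0, 0, 0, 0], [44, 0, 0, 0, 0, 0, 0], [44, 0, 0, -5, 0, 0, 0], [44, 0, 0, -15, 0, 0, 0], [44, 0, 0, -25, 0, 0, 0], [44, 0, 0, -30, 0, 0, 0], [44, 0, 0, -30, 0, 0, 0], [44, 0, 0, -30, 0, 0, 0], [44, 0, 0, -25, 0, 0, 0], [44, 0, 0, 0, 0, 8, 0], [44, 0, 0, 0, 0, 8, 0], [44, 0, 0, 0, 0, 8, 0], [44, 0, 0, 0, 0, 8, 0], [44, 0, 0, 0, 0, 8, 0], [44, -5, 0, -40, 0, 0, 0], [44, -5, 0, -40, 0, 0, 0], [44, -5, 0, -40, 0, 0, 0], [44, -5, 0, -40, 0, 0, 0], [44, 0, 0, 0, 0, 0, 0]],
  ],
)

```text
time_s: 26.72
ee_pos: [0.4514, 0.135, 0.3683]
ee_rot: [-0.087, 0.996, -0.001, 0.005]
contact_force: [0.5, 0.3, -0.2]
grip_width: 0.0439
```

```bash
python3 - <<'E'
from h import *
im,m=wrist('w12.png'); p,r,s=pose(); print(p,s['time_s'],s['grip_width'],s['contact_force'])
for n in ('ball_1_center','ball_3_center'):
  for d in eyes.landmark_of(n,'wrist')[:4]: print(round(d['p'],2),np.round(d['point'],4),proj(m,d['point']).round())
u=proj(m,jar(0)).round().astype(int);x,y=u[0]-80,u[1]-60
w=cv2.convertScaleAbs(cv2.resize(im[y:y+110,x:x+160],(560,385),interpolation=cv2.INTER_CUBIC),alpha=1.5)
t=eyes.camera('top')[100:300,140:370]; t=cv2.resize(t,(240,209)); t=cv2.copyMakeBorder(t,0,385-209,0,0,cv2.BORDER_CONSTANT)
cv2.imwrite('pics/w12c.png',np.hstack([w,t]))
for c in ('jar_lid_1','well_plate','spatula','small_1_center'): print(c,[(round(d['p'],2),np.round(d['point'],3).tolist()) for d in eyes.landmark_of(c,'top')[:2]])
E
```

```text
[0.45037832 0.13496932 0.36597099] 26.775 0.04421182141367454 [ 0.40293509 -0.33484419 -1.01009185]
0.63 [0.5406 0.0922 0.0423] [219. 195.]
0.5 [0.5224 0.1993 0.0386] [287. 195.]
jar_lid_1 [(0.55, [0.376, -0.197, 0.003]), (0.44, [0.632, 0.137, 0.061])]
well_plate [(0.57, [0.577, 0.449, -0.003])]
spatula [(0.79, [0.49, -0.446, 0.003])]
small_1_center []
```

I've used up the picture limit, so I'll check the middle jar numerically by comparing the before and after images and the outlines.

```bash
python3 - <<'E'
from h import *
p,r,s=pose(); im,m=wrist('w13.png')
for d in eyes.outline_of('ball_1','wrist')[:6]: print('outl',round(d['p'],2),[(a.min(),a.max()) for a in np.nonzero(d['mask'])[::-1]])
g=cv2.cvtColor(im,6)
g0=cv2.cvtColor(cv2.imread('pics/w10.png'),6)
m0=dict(m); M=np.eye(4);M[:3,:3]=r.as_matrix();M[:3,3]=[.45076,.13688,.36712];m0['T']=M@m['tool_from_camera']
for k in(-1,0,1):
    b=jar(k)-[0,0,.03]
    u=proj(m,b).round().astype(int); v=proj(m0,b).round().astype(int)
    print(k,u,'\nnow\n',g[u[1]-10:u[1]+9:2,u[0]-10:u[0]+11:2],'\nbefore\n',g0[v[1]-10:v[1]+9:2,v[0]-10:v[0]+11:2])
E
```

```text
outl 0.5 [(np.int64(213), np.int64(227)), (np.int64(196), np.int64(206))]
-1 [221 200] 
now
 [[ 80  78  76  76  70  71  71  69  69  68  68]
 [ 79  75  93  92  91  74  69  68  68  68  68]
 [139 148 146 138 142 136 133 107  68  69  66]
 [142 132  90  90 121 119 134 136 130  70  66]
 [ 90  71  76 125 131 127 111 113 140 126  72]
 [ 73  71 112 137 146 133 113  95 102 134 106]
 [ 65  73 116 133 140 124 107  90  71 128 136]
 [ 66  72  98 115 116 109  98  78 111 101 136]
 [ 66  68  70  85  95  91  90 126  97  74 137]
 [ 66  67  67  67  68  68  70  75  74  74 137]] 
before
 [[ 84  82  81  78  76  73  74  72  71  72  70]
 [ 84  81  80  76  73  74  72  72  70  71  69]
 [ 83 145 152 146 146 138 102  75  72  70  69]
 [154 148 135 124 128 137 144 142 101  67  70]
 [123  82  77 121 130 127 118 139 146 108  69]
 [ 80  91  80 120 146 136 117 100 124 139  86]
 [ 69  80 127 140 150 140 115  97  72 139 135]
 [ 69  79 107 134 135 118 107  89  77 111 141]
 [ 69  69  75 103 110 103  90  88 132  96 143]
 [ 69  69  69  73  78  84  82  96  79  75 141]]
0 [255 200] 
now
 [[ 76  75  76  74  73  71  68  67  67 
[... 1181 characters left out ...]
24 139 142 131 109  89  74  74]
 [138  80  63 124 134 136 119 105  84  67  75]
 [119  78  64 104 115 115 109  94  79  74  74]
 [105  64  70  73  95  97  88  75  73  74  74]
 [106  62  63  64  63  67  69  73  73  73  73]] 
before
 [[ 80  79  77  77  76  76  73  71  70  70  72]
 [ 80  81  78  77  78  95  94  96  70  69  69]
 [ 79  80 115 141 148 145 142 142 130 125  78]
 [ 78 138 147 148 118 116 114  95 119 125  84]
 [142 148 119  76 126 126 121 103  79  84  80]
 [147 114  71 129 141 140 133 109  87  77  77]
 [143  75  69 131 146 145 136 109  86  79  76]
 [113  78  96 119 125 125 115 100  73  74  77]
 [ 93  68  74  98 109 109 100  82  76  77  77]
 [ 91  64  67  66  68  69  76  75  76  75  75]]
```

The middle jar now shows the same shaded-sphere highlight as the other two, where before it showed a flat floor. All three jars hold a ball, and the robot is clear of everything.

```bash
python3 -c "
from station import workorder; print(workorder.hand_in())"
```

```text
the job is handed in; nothing more can be done
None
```

Both large balls are in the two empty jars, one in the −y jar and one in the middle jar. The job was handed in at about 27 s of the 61 s allowed. I brought each ball in from the front with the gripper tilted 40° and released it just above the rim.

- **−y jar:** a wrist-camera picture showed the ball inside after the drop.
- **Middle jar:** I had used up the 12 pictures by then, so I compared image brightness before and after. The flat jar floor had changed to the same shaded ball pattern seen in the other two jars. The ball-finding networks did not report this ball; they reported only the ones in the outer jars.
- **Bystanders:** the network positions for the lids, the spatula and the well plate matched their starting values to within a few mm. The small balls were never touched. The network did not detect them in the last top view, so I did not check their positions at the end.
- **Forces:** every force reading during the job was below about 5 N, and no reading suggested contact with the mill or clamp bar. The robot ended upright and clear of everything.

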